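# Snap the shelf-label holder's press stud shut

## Task

A white shelf-label holder is waiting in the snap pliers held in a bench stand on the pharmacy counter. Press the snap pliers' upper handle down until the press stud clicks together, then let go so that the pliers spring open again. Do not press the hole-punch pliers in the other stand.

Things in the scene. Friction and masses are not known exactly. Their poses are not given: they have to be found in the camera images.
- snap_handle_pad (a point): Top centre of the snap pliers' black upper grip (80 x 36 x 14 mm, near end). The pliers are held in a fixed bench stand, pivot 125 mm up; a white label holder, 110 x 34 mm, sticks out crosswise from their far-end jaws. Open: 191 mm above the counter, grip sloping 20 degrees up to the robot. Pressed home: 33 mm lower, 14 mm nearer the robot. x along pliers to the jaws, y crosswise, level when open.
- snap_handle (a joint): Swing of the snap pliers' upper handle, rad: 0 open, 0.28 home against its stop. A spring reopens it. At the grip it takes about 4 N to start, at most 15 N to click the stud at about 0.2, less after that. Only this handle moves; the lower one is clamped.
- snap_stud (a joint): How far the lower half of the press stud (22 mm steel disc with a ball) has gone up into the label holder's socket, m: 0 open, 0.009 clicked together. It jumps home from about 0.005 and stays in.
- punch_handle (a joint): Swing of the hole-punch pliers' upper handle, rad: 0 open, 0.28 pressed; leave alone. They stand in a like fixed stand on the other side of the counter's middle, grip at least 140 mm from the snap pliers' grip; same grips, but a clear round drum on the upper jaw and no label holder.

How it is judged:
By the outcome, as a careful person would: the job done as asked, in the order asked, and still so for the second after the job is handed in, with the robot touching nothing.
It also fails if it takes over 32 s, if anything falls off the work surface, if the arm or the gripper's body presses on something with over 40 N, if the wrist force passes 120 N, or if a joint passes its speed limit or range.

## Robot

A 6-joint arm with a two-finger parallel gripper is mounted at the origin on the work surface. World frame = base frame: x ahead of the robot, y to its left, z up, the work surface at z = 0. Lengths are in m, angles in rad, forces in N, time in s.
With the tool pointing down it reaches from about 0.3 to 0.95 m from the base axis. Payload 3.1 kg.
Tool frame: the origin (TCP) lies at the very end of the fingers, on their centre line; the grasp point (between the pads) lies 19 mm behind it (manip.grasp_offset is the distance from the TCP to the grasp point, in m); z points along the fingers, y is the line along which they close (so a half turn about z gives the same grasp; the last joint's range is limited). The gripper opens to 85 mm and grips with 20 to 120 N. Pads are 22 mm wide; open, the fingers measure 114 mm over their backs; the gripper's body (76 mm by 85 mm) begins 54 mm behind the grasp point. The pads swing forward as they close: fully open they stand 13 mm farther back than shut.
Start: joints at [-1.298, 0.308, 1.634, -0, 1.2, -0.07], TCP at [0.21, -0.589, 0.231] pointing down, gripper open.
Joint ranges: [-3.06, 3.06], [-0.79, 1.96], [0.05, 2.63], [-1.19, 4.34], [0.05, 2.64], [-2.94, 2.94]. Speed limits (rad/s): [2.79, 2.79, 3.14, 3.14, 3.14, 3.14].

## Interface

Orientations are given as a unit quaternion [x, y, z, w].
In Python, from workcell import manip gives the robot as it stands.
- The arm moves only by the tool carry_out, never from a script. Its argument "motion" is a list of rows, each a list of 6 numbers: the shift along the tool's x, y, z in m, then the turn, a rotation vector about the tool's x, y, z in rad. A call has 1 to 5 rows; each row shifts and turns the commanded pose from where the row before left it, along the tool's axes as they then stand; what a row does not reach is not made up. A row lasts 1/10 s, in which the tool goes at most 50 mm and 8.59 degrees, less where a joint would pass 70% of its speed; a pose out of reach is approached as far as the arm can. A call is refused whole if a number of a shift passes 0.05 or a number of a turn 0.15, either way. A call with a gripper value outside its range is refused whole. "gripper" is the opening, from -1 (shut) to 1 (fully open), set as the call begins (left out, the last holds). The fingers move at their own pace and stop on an object; "grip_force" is the grip in N (left out, the last holds). Time passes only in rows, so rows that do not move let the fingers close. It gives the time, the measured TCP pose, the force, the opening and the grip force at its end, in the units of the state.
- manip.sense(): the state, without advancing time (a new reading comes with each control period).
- manip.snapshot(name): name is "side" or "top"; returns a dict with "frame" (384x512x3 uint8, blue, green, red), "z_map" (384x512 float32, m along the optical axis (not along the pixel's ray), 0 where there is no reading), "camera_matrix" (3x3 intrinsics, pixels), "pose" (4x4, takes a point from camera to world coordinates). Camera axes: x right, y up, looking along -z (the intrinsics and any distortion apply to the point x, -y, -z); pixel columns grow to the right and rows downward; lengths in m; the calibration is good to about 2 mm. A picture is of the moment at which its call begins.
- manip.sign_off(): hands the job in; it is judged then, once.
The state is a dict: "time": time; "joint_positions": joint angles; "joint_vel": joint speeds; "tau": joint torques, N m; "eef_pos": TCP position; "orientation": TCP orientation; "ft_force": force on the tool from outside, world axes, zero at the start; "wrist_torque": the same for the moment, N m; "gripper_width": opening from 0.0 (shut) to 1.0 (fully open); "finger_force": force on a finger pad.
Only numpy, scipy, OpenCV 4.12 (cv2) and the standard library are available. Lean on these libraries where they do the work, as an engineer would, in place of code of your own. Each camera call takes 0.05 s, during which the arm holds its last target. There are 200 camera calls.

## Working session

There is one attempt and no reset: what is moved stays moved. The work goes in short steps, Python scripts to look and compute and a tool call to move; the robot and the scene stay as the last step left them, time stands still between calls to the robot, and variables do not carry over. Pictures are saved under pics/ and viewed, at most 10 in all, crops included, and the job is handed in when it is done.

Besides the shell and the picture viewer there is one more tool, called after "Request:" as name([rows], argument=value, ...), one row to a line, values as JSON. carry_out: Moves the arm, as the interface text tells. Its arguments: {"type":"object","properties":{"motion":{"type":"array"},"gripper":{"type":"number"},"grip_force":{"type":"number"}},"required":["motion"]}

```bash
mkdir -p pics
python3 - <<'E'
from workcell import manip
import cv2,numpy as np
for n in("top","side"):
    s=manip.snapshot(n); cv2.imwrite(f"pics/{n}0.png",s["frame"]); np.savez(f"{n}0.npz",**s)
st=manip.sense(); print(st)
E
```

```text
{'time': 0.1, 'joint_positions': array([-1.29770800e+00,  3.08946035e-01,  1.63509465e+00,  7.43688655e-06,
        1.19971455e+00, -6.96685001e-02]), 'joint_vel': array([-0.00104431, -0.00168112, -0.00520123,  0.00055367, -0.00033771,
        0.00109432]), 'tau': array([-3.71162760e-04, -4.16405439e+01, -2.77645290e+01, -8.84431643e-05,
        4.00946374e-03,  5.32580358e-06]), 'eef_pos': array([ 0.20983957, -0.58790276,  0.23012757]), 'orientation': array([ 9.85350282e-01,  1.70539301e-01, -1.06342485e-04, -1.07605439e-03]), 'ft_force': array([-0.25654698, -0.49511954, -0.17427171]), 'wrist_torque': array([-0.04433853, -0.028123  , -0.03348178]), 'finger_force': 0.0, 'gripper_width': 1.003630832708589}
```

View pics/top0.png

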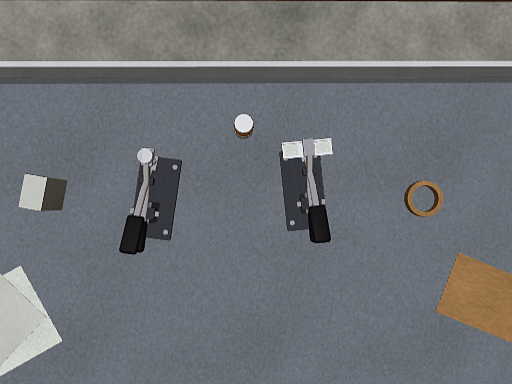

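View pics/side0.png

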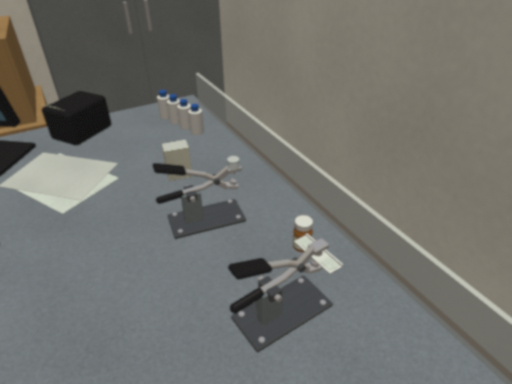

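The top view shows the snap pliers on the right: white holder at about (307,148), black grip at about (318,224). The punch pliers are on the left, with the drum at (145,156) and the grip at (132,234). In the side view the snap pliers are the nearer pair, with the grip at (250,268).

```bash
cat > h.py <<'E'
import numpy as np
def cloud(s):
    K=s["camera_matrix"];z=s["z_map"];v,u=np.indices(z.shape)
    p=np.stack([(u-K[0,2])/K[0,0]*z,-(v-K[1,2])/K[1,1]*z,-z],-1)
    return p@s["pose"][:3,:3].T+s["pose"][:3,3]
E
python3 - <<'E'
from h import *
for n,(u0,u1,v0,v1) in(("top",(295,345,195,255)),("side",(215,285,250,290))):
    s=np.load(n+"0.npz");P=cloud(s);f=s["frame"]
    m=np.zeros(f.shape[:2],bool);m[v0:v1,u0:u1]=1
    m&=(f.max(-1)<50)&(s["z_map"]>0)&(P[...,2]>.15)
    q=P[m];c=q.mean(0);print(n,len(q),c,q.min(0),q.max(0))
    w,V=np.linalg.eigh(np.cov(q.T));print(np.sqrt(w),V.T.round(3))
    d=V[:,2];t=(q-c)@d;print("ext",t.min(),t.max(), "mid",c+d*(t.min()+t.max())/2)
s=np.load("top0.npz");P=cloud(s)
for u,v in((145,156),(307,148),(292,150),(323,147),(132,234),(311,180),(318,224),(318,215),(319,235)):print(u,v,P[v,u].round(4))
E
```

```text
top 634 [ 0.56400196 -0.1586086   0.19113455] [ 0.52722263 -0.17873513  0.17592853] [ 0.60198093 -0.14000291  0.20479664]
[0.0019646  0.01014743 0.0223353 ] [[-0.315 -0.055 -0.948]
 [-0.094  0.995 -0.026]
 [-0.944 -0.081  0.318]]
ext -0.04045720063810214 0.03757587429370327 mid [ 0.56536265 -0.15849238  0.19067571]
side 529 [ 0.55855803 -0.16636845  0.19216021] [ 0.52453416 -0.18114361  0.1748309 ] [ 0.59659943 -0.14677749  0.20402991]
[0.00177527 0.00923642 0.02196452] [[-0.325  0.091 -0.941]
 [-0.03   0.994  0.106]
 [-0.945 -0.062  0.32 ]]
ext -0.0401281549610593 0.03429155939180668 mid [ 0.5613164  -0.16618626  0.19122497]
145 156 [0.7068 0.1967 0.1784]
307 148 [ 0.7243 -0.1421  0.1521]
292 150 [ 0.7228 -0.1121  0.1318]
323 147 [ 0.7284 -0.1798  0.1356]
132 234 [0.5482 0.2201 0.1923]
311 180 [ 0.6556 -0.1501  0.1496]
318 224 [ 0.5634 -0.156   0.1931]
318 215 [ 0.5816 -0.1573  0.1874]
319 235 [ 0.5416 -0.1564  0.2008]
```

Request:
carry_out([
  [0.034,-0.02,-0.005,0,0,0],
  [0.034,-0.02,-0.005,0,0,0],
  [0.034,-0.02,-0.005,0,0,0],
  [0.034,-0.02,-0.005,0,0,0],
  [0.034,-0.02,0,0,0,0],
], gripper=-1)

```text
time: 0.6
eef_pos: [0.3374, -0.4362, 0.2516]
orientation: [0.985, 0.17, 0.0, 0.0]
ft_force: [1.2, -1.0, 1.0]
gripper_width: 0.143
finger_force: 0.0
```

Request:
carry_out([
  [0.034,-0.02,0,0,0,0],
  [0.034,-0.02,0,0,0,0],
  [0.034,-0.02,0,0,0,0],
  [0.034,-0.02,0,0,0,0],
  [0.034,-0.02,0,0,0,0],
])

```text
time: 1.1
eef_pos: [0.4635, -0.2844, 0.2508]
orientation: [0.985, 0.171, -0.0, -0.0]
ft_force: [0.1, -0.5, 1.1]
gripper_width: 0.0
finger_force: 0.0
```

Request:
carry_out([
  [0.034,-0.02,0,0,0,0],
  [0.034,-0.02,0,0,0,0],
  [0.034,-0.02,0,0,0,0],
  [0,0,0,0,0,0.13],
  [0,0,0,0,0,0.13],
])

```text
time: 1.6
eef_pos: [0.5393, -0.1936, 0.2505]
orientation: [0.999, 0.04, -0.001, -0.0]
ft_force: [0.1, 0.3, 0.2]
gripper_width: 0.001
finger_force: 0.0
```

Request:
carry_out([
  [0.027,-0.031,0,0,0,0],
  [0,0,0.025,0,0,0],
  [0,0,0.02,0,0,0],
  [0,0,0,0,0,0],
])

```text
time: 2.0
eef_pos: [0.5605, -0.1606, 0.2023]
orientation: [0.999, 0.042, -0.004, -0.002]
ft_force: [-0.4, -0.4, -0.9]
gripper_width: 0.0
finger_force: 0.0
```

Run:
```python
from workcell import manip
import cv2,numpy as np
a=manip.snapshot("top")["frame"][120:270,220:400];b=manip.snapshot("side")["frame"][200:350,190:370]
cv2.imwrite("pics/c1.png",cv2.resize(np.hstack([a,b]),(792,330),interpolation=cv2.INTER_CUBIC))
```

```text
(no output)
```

View pics/c1.png

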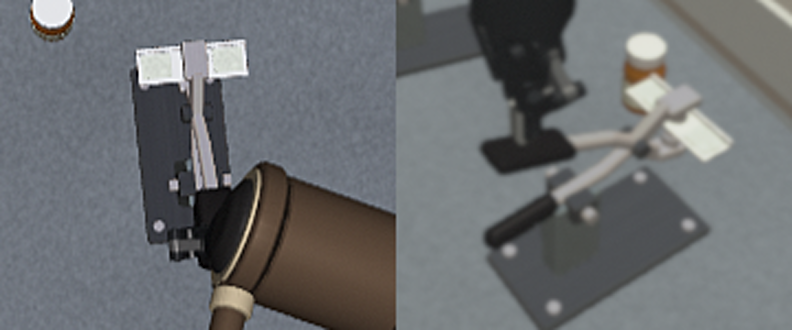

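The right crop shows the closed fingers just above the middle of the snap grip at about (520,145), clear of everything else. I'll press along the grip's arc.

Request:
carry_out([
  [0,0,0.006,0,0,0],
  [0,0,0.005,0,0,0],
  [-0.002,0,0.004,0,0,0],
  [-0.002,0,0.004,0,0,0],
  [0,0,0,0,0,0],
])

```text
time: 2.6
eef_pos: [0.5595, -0.1628, 0.1873]
orientation: [0.999, 0.041, 0.0, 0.0]
ft_force: [2.0, 0.1, 1.8]
gripper_width: -0.001
finger_force: 1.2
```

Request:
carry_out([
  [-0.002,0,0.004,0,0,0],
  [-0.002,0,0.004,0,0,0],
  [-0.002,0,0.004,0,0,0],
  [0,0,0,0,0,0],
])

```text
time: 3.0
eef_pos: [0.555, -0.1633, 0.1771]
orientation: [0.999, 0.041, 0.002, 0.001]
ft_force: [0.9, -0.4, 8.3]
gripper_width: 0.002
finger_force: 4.3
```

Request:
carry_out([
  [-0.002,0,0.004,0,0,0],
  [-0.002,0,0.004,0,0,0],
  [0,0,0,0,0,0],
])

```text
time: 3.3
eef_pos: [0.5504, -0.1634, 0.1679]
orientation: [0.999, 0.041, 0.001, 0.0]
ft_force: [2.0, -0.8, 2.8]
gripper_width: -0.0
finger_force: 1.4
```

Request:
carry_out([
  [-0.001,0,0.004,0,0,0],
  [-0.001,0,0.003,0,0,0],
  [0,0,0,0,0,0],
])

```text
time: 3.6
eef_pos: [0.5468, -0.1633, 0.1594]
orientation: [0.999, 0.041, -0.001, -0.0]
ft_force: [1.7, -0.2, 2.8]
gripper_width: 0.001
finger_force: 1.6
```

Request:
carry_out([
  [-0.001,0,0.003,0,0,0],
  [0,0,0,0,0,0],
])

```text
time: 3.8
eef_pos: [0.5467, -0.1634, 0.1586]
orientation: [0.999, 0.041, 0.0, -0.0]
ft_force: [-0.5, 1.5, 9.1]
gripper_width: 0.002
finger_force: 4.7
```

Request:
carry_out([
  [0,0,0.001,0,0,0],
  [0,0,0,0,0,0],
])

```text
time: 4.0
eef_pos: [0.5467, -0.1634, 0.1585]
orientation: [0.999, 0.041, 0.0, -0.0]
ft_force: [-1.4, 2.0, 12.8]
gripper_width: 0.0
finger_force: 6.6
```

Run:
```python
from workcell import manip
import cv2,numpy as np
b=manip.snapshot("side")["frame"][210:330,210:360]
cv2.imwrite("pics/c2.png",cv2.resize(b,(750,600),interpolation=cv2.INTER_CUBIC))
```

```text
(no output)
```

View pics/c2.png

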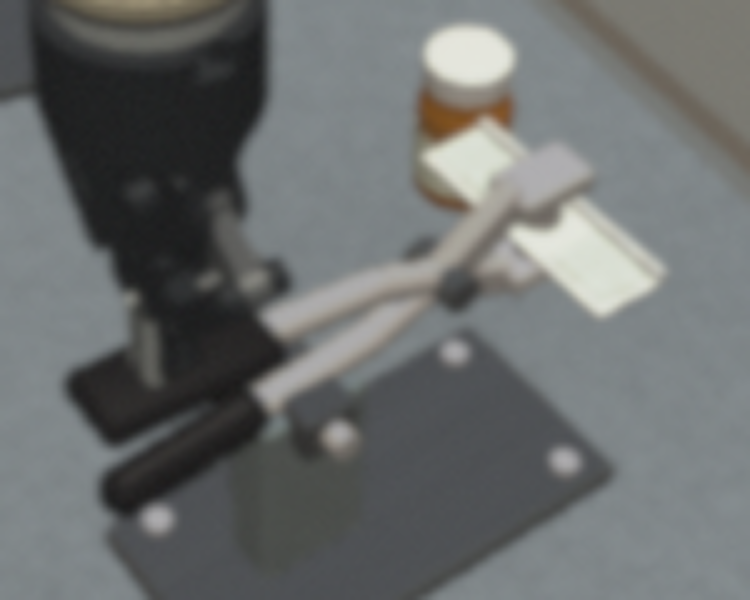

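The handle at (180,370) is fully down against its stop, and the lower jaw at (510,260) is up near the holder. The force dropped around 0.168 m, which fits the click. Releasing now.

Request:
carry_out([
  [0.002,0,-0.006,0,0,0],
  [0.003,0,-0.008,0,0,0],
  [0.004,0,-0.008,0,0,0],
  [0.004,0,-0.008,0,0,0],
  [0.001,0,-0.008,0,0,0],
])

```text
time: 4.55
eef_pos: [0.5613, -0.1621, 0.1947]
orientation: [0.999, 0.041, 0.001, -0.0]
ft_force: [1.5, 0.0, 1.0]
gripper_width: -0.003
finger_force: 0.9
```

Request:
carry_out([
  [0,0,-0.02,0,0,0],
  [0,0,-0.03,0,0,0],
  [-0.03,0,-0.03,0,0,0],
  [-0.05,0.03,-0.01,0,0,0],
  [-0.05,0.04,0,0,0,0],
])

```text
time: 5.05
eef_pos: [0.4541, -0.2279, 0.2848]
orientation: [0.999, 0.043, 0.001, 0.001]
ft_force: [0.3, -1.8, -0.2]
gripper_width: -0.001
finger_force: 0.0
```

Request:
carry_out([
  [-0.03,0.05,0,0,0,0],
  [0,0.05,0,0,0,0],
  [0,0.05,0,0,0,0],
  [0,0,0,0,0,0],
  [0,0,0,0,0,0],
])

```text
time: 5.55
eef_pos: [0.4396, -0.3727, 0.2816]
orientation: [0.999, 0.04, -0.001, -0.001]
ft_force: [-0.2, 0.4, -0.1]
gripper_width: -0.002
finger_force: 0.0
```

Run:
```python
from workcell import manip
import cv2,numpy as np
from h import *
s=manip.snapshot("side");b=s["frame"][210:330,210:360]
cv2.imwrite("pics/c3.png",cv2.resize(b,(750,600),interpolation=cv2.INTER_CUBIC))
P=cloud(s);P0=cloud(np.load("side0.npz"))
for u,v in((245,268),(255,268),(265,266)):print(P0[v,u].round(4),P[v,u].round(4))
```

```text
[ 0.55   -0.1657  0.1962] [ 0.4302 -0.4071  0.4858]
[ 0.5676 -0.1697  0.1906] [ 0.4393 -0.4064  0.4803]
[ 0.5894 -0.1673  0.1818] [ 0.4488 -0.4058  0.477 ]
```

View pics/c3.png

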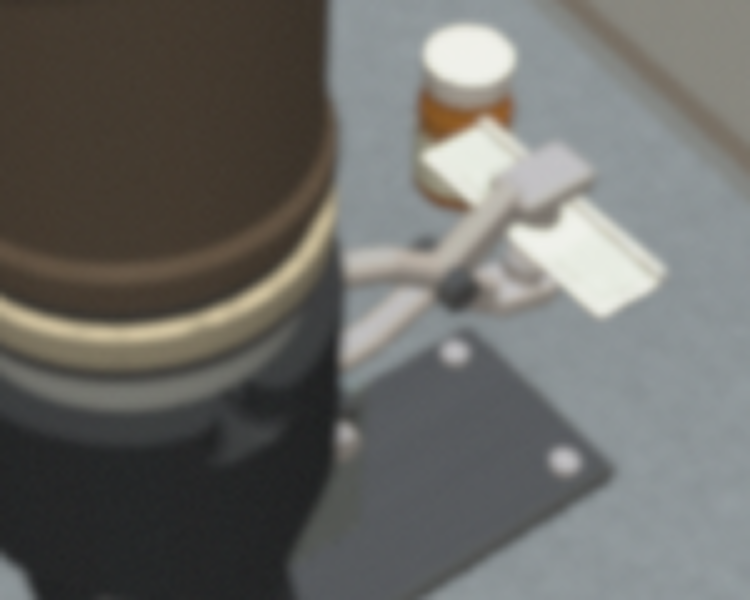

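The arm hides the grip here. The lower jaw is down again at (520,290), with something silvery at (525,262), so I'll compare with the starting picture and measure the grip from above.

Run:
```python
from workcell import manip
import cv2
from h import *
a=np.load("side0.npz")["frame"];s=manip.snapshot("side");b=s["frame"]
c=np.hstack([x[235:285,295:345] for x in(a,b)])
cv2.imwrite("pics/c4.png",cv2.resize(c,(800,400),interpolation=cv2.INTER_CUBIC))
t=manip.snapshot("top");P=cloud(t);P0=cloud(np.load("top0.npz"))
for u,v in((318,215),(318,224),(319,235),(132,234)):print(P0[v,u].round(4),P[v,u].round(4))
```

```text
[ 0.5816 -0.1573  0.1874] [ 0.5815 -0.1578  0.1848]
[ 0.5634 -0.156   0.1931] [ 0.5635 -0.1559  0.1937]
[ 0.5416 -0.1564  0.2008] [ 0.5416 -0.1564  0.2007]
[0.5482 0.2201 0.1923] [0.5481 0.2203 0.1919]
```

View pics/c4.png

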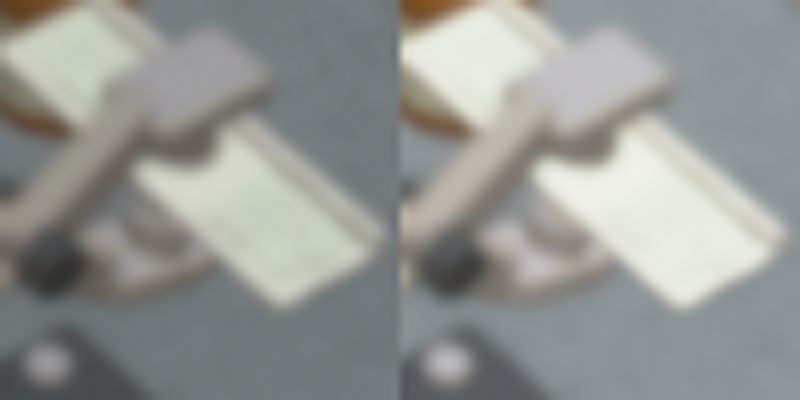

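Left is before, right is after. The grip is back at its open height and the punch hasn't moved. The disc seems a little higher, from about (160,230) to (550,220), so I'll check it with depth.

Run:
```python
from workcell import manip
import cv2
from h import *
s0=np.load("side0.npz");s=manip.snapshot("side");P0=cloud(s0);P=cloud(s)
print(((P0[...,2]*1000).round())[256:273,307:324].astype(int));print(((P[...,2]*1000).round())[256:273,307:324].astype(int))
c=np.hstack([cv2.cvtColor(x["frame"],6)[256:273,307:324] for x in(s0,s)])
print(c)
```

```text
[[142 143 139 139 137 132 132 130 131 129 131 131 131 130 131 129 130]
 [140 140 138 135 128 131 130 130 129 131 131 130 130 130 128 130 129]
 [137 138 136   3 116 129 129 130 129 130 131 129 131 131 129 130 129]
 [136 135  -2  -1 106 118 129 130 131 129 129 131 130 130 132 130 131]
 [132  -1   0   1 107 108 118 129 130 131 131 130 131 132 132 129 131]
 [  0   1  -1 106 107 107 108 109 129 129 129 130 130 132 131 130 131]
 [  0   1   0 106 109 108 108 108 110 129 130 131 130 132 134 130 131]
 [101 103 100 107 109 109 108 107 108 110 108 131 131 129 129 131 131]
 [101 100 101 102 104 107 106 107 108 109 110 108 129 130 129 132 130]
 [107 103 101  99 104 104 104 106 104 108 105  94  96 129 132 130 128]
 [112 105 103 101 101 101 102 104 104 103 103  96  95  95 128 131 132]
 [111 107 103 103 102 102 100 102 102  98  99  94  97  96   0 128 130]
 [107 105 102 105 101 102 101  99  99  99  96  96  94  93   2   1 128]
 [104 103 102 102 103 102  99  98  98  97  93  93  91  91  -1   0   0]
 [100 101 101 103 103 100  97  96  94  92  92  87  87   2   1  -1   2]
 [ 96  98  99  99  97  98  94  96  
[... 3013 characters left out ...]
 111 128 145 156 157 154 147 140 134 129 126 121 116 113 122 144 122
  136 157 179 191 192 188 180 171 164 157 153 148 142 139 149 175]
 [ 96 108 124 141 148 148 143 135 128 121 114 109 107 107 110 116 125 119
  133 154 173 182 181 176 167 157 147 140 135 132 132 136 143 153]
 [ 97 105 118 130 133 128 121 116 111 106 103 104 105 110 116 118 121 119
  128 144 158 162 158 150 142 137 131 128 127 130 135 141 145 147]
 [ 98 102 109 115 115 112 109 106 105 106 107 108 112 116 118 119 119 120
  125 133 140 141 136 132 130 129 131 130 132 136 141 145 146 147]
 [100 103 107 107 107 106 107 108 110 112 114 114 116 118 119 119 119 124
  126 130 132 131 131 132 132 134 137 139 140 142 145 145 146 147]]
```

The depth is inconclusive for the stud, because the holder hides it. The press itself is clear: force rose to 8 N, dropped to 3 N at about 0.2 rad, then rose again at the home stop. That matches a click. The handle is open again and the arm is clear, so I'm handing in.

```bash
python3 -c "
from workcell import manip
print(manip.sign_off())"
```

```text
the job is handed in; nothing more can be done
None
```

I pressed the snap pliers' handle down to its stop and let it spring fully open; the force profile shows the stud clicking, though the cameras couldn't confirm it, and the punch pliers were not touched.

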